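# Vent a sample chest and charge it through its tilted nipple

## Robot

A 6-joint arm with a two-finger parallel gripper is mounted at the origin on the work surface. World frame = base frame: x ahead of the robot, y to its left, z up, the work surface at z = 0. Lengths are in m, angles in rad, forces in N, time in s.
With the tool pointing down it reaches from about 0.275 to 0.85 m from the base axis. Payload 5.2 kg.
Tool frame: the origin (TCP) lies between the finger pads; the fingertips stand 8 mm ahead of it and the grasp point (between the pads) lies 11 mm behind it; z points along the fingers, y is the line along which they close (so a half turn about z gives the same grasp; the last joint's range is limited). The gripper opens to 85 mm and grips with 20 to 120 N. Pads are 22 mm wide; open, the fingers measure 114 mm over their backs; the gripper's body (76 mm by 85 mm) begins 54 mm behind the grasp point. The pads swing forward as they close: fully open they stand 13 mm farther back than shut.
Start: joints at [-1.327, 0.259, 1.535, -0, 1.348, -0.203], TCP at [0.238, -0.496, 0.208] pointing down, gripper open.
Joint ranges: [-3.14, 3.14], [-0.91, 2.08], [0.19, 2.58], [-1.22, 4.36], [0.22, 2.71], [-3.12, 3.12]. Speed limits (rad/s): [2.57, 2.57, 3.14, 3.14, 3.14, 3.14].

## Interface

Orientations are given as a unit quaternion [w, x, y, z].
In Python, from plant import readout, cams, job gives the robot as it stands. The module is installed in compiled form; this text tells all that it offers.
- The arm moves only by the shell command python3 -m pendant 'ROWS' [FORCE]. ROWS is JSON, a list of rows, each a list of 7 numbers: the shift along the world's x, y, z in units of 25 mm (1.0 is 25 mm), then the turn, a rotation vector about the world's x, y, z in degrees, then the opening, from 0 (shut) to 1 (fully open). A call has 1 to 10 rows; each row is the pose to reach, as a shift and turn from the pose commanded when the call began; what a row does not reach only later rows make up. A row lasts 1/12 s, in which the tool goes at most 41.7 mm and 7.16 degrees, less where a joint would pass 70% of its speed; a pose out of reach is approached as far as the arm can. A call with a gripper value outside its range is refused whole. The fingers move at their own pace and stop on an object; FORCE is the grip in N (left out, the last holds). Time passes only in rows, so rows that repeat a pose let the fingers close. It gives the time, the measured TCP pose, the force, the opening and the grip force at its end, in the units of the state.
- readout.sense(): the state, without advancing time (a new reading comes with each control period).
- cams.camera(name): name is "scene" or "top"; returns a dict with "color" (384x512x3 uint8, red, green, blue), "intrinsics" (3x3 intrinsics, pixels), "view" (4x4, takes a point from world to camera coordinates). Camera axes: x right, y down, z forward; pixel columns grow to the right and rows downward; lengths in m; the calibration is good to about 2 mm. A picture is of the moment at which its call begins. There is no depth.
- job.hand_in(): hands the job in; it is judged then, once.
The state is a dict: "t": time; "joints": joint angles; "joint_vel": joint speeds; "effort": joint torques, N m; "eef_pos": TCP position; "orientation": TCP orientation; "wrist_force": force on the tool from outside, world axes, zero at the start; "wrist_torque": the same for the moment, N m; "grip_width": finger opening in m; "grasp_force": force on a finger pad.
Only numpy, scipy, OpenCV 4.12 (cv2) and the standard library are available. Lean on these libraries where they do the work, as an engineer would, in place of code of your own. Each camera call takes 0.05 s, during which the arm holds its last target. There are 200 camera calls.

## Task

Unscrew the orange captive vent cap on the sample chest by twisting it anticlockwise as far as it goes. Then take the green hand-held gas charger, press its coupler squarely onto the tilted brass ball nipple until it snaps on, and keep pushing so that the sprung nipple stays well down its travel. Finish still gripping the charger and holding the nipple pressed down, with the vent left open; do not disturb the other things on the bench.

Things in the scene. Friction and masses are not known exactly. Their poses are not given: they have to be found in the camera images.
- vent_cap_grip (a point): orange captive vent cap on top of the chest: a disc 42 mm across with an upright wing grip on it, 42 mm long, 13 mm thick, 32 mm tall above the disc. The point lies on the turning axis (vertical), 9 mm below the top of the wing and 23 mm above the disc; x runs along the wing, z up.
- vent_cap (a joint): angle of the vent cap in rad: grows as it is unscrewed anticlockwise seen from above, stops at 1.5 (open); 0 is tight. It starts between 0 and 0.2, turns stiffly (0.06 N m) and stays where it is left.
- coupler_grip (a point): centre of the green square grip of the gas charger, 56 mm above its foot. The grip is 26 x 26 mm (x and y are square to its flats) and reaches from 26 mm below to 28 mm above this point; above it a steel button 12 mm tall, below it a flange 38 mm across and 8 mm thick, then a steel skirt 27 mm across, 22 mm long, its mouth facing down. z runs up the tool's axis, out of the button.
- coupler_seat (a point): point on the charger's axis inside its mouth, 42 mm below coupler_grip, 14 mm above the foot, same axes: where the centre of the nipple's ball lies once snapped on. The bore is 20 mm across, its roof 8 mm above this point. Four sprung balls in it meet the nipple's ball when this point is some 13 mm short of it, take roughly 6 to 12 N to pass and click behind it.
- coupler: the whole gas charger: a loose tool 96 mm tall, 0.18 to 0.28 kg, standing upright on its mouth on the bench, left or right of the chest; origin at the centre of its foot (the mouth), z up along its axis.
- nipple_head (a point): centre of the 16 mm brass ball at the tip of the purge nipple; moves with it. z points outward along the nipple, which leans 25 degrees from vertical, towards the robot's side (up to 45 degrees either way). Below the ball a 9 mm neck, 22 mm clear of the block. The charger goes on along -z, any way round, axes within 9 degrees, coupler_seat within 3.5 mm of this point.
- nipple (a joint): how far the nipple is pushed in along its axis, m: 0 out, 0.010 fully in (a firm stop). Its spring needs 6 N to start and 13 N fully in. Held well down means more than 0.005; it springs back, charger and all, when let go.
- nipple_block: aluminium block 64 x 60 mm that carries the nipple, screwed to the top of the chest; origin under its centre, on the chest's top.
- chest: fixed white sample chest with a grey lid, 180 x 340 x 80 mm high, origin under its centre. The nipple block stands at one end of its top and the vent cap at the other, either way round.
- reagent_bottle: amber glass bottle with blue cap, 60 mm across, 125 mm tall, standing on the bench; origin on its underside (bystander: leave where it is, within 30 mm).
- blue_tip_box: dark blue pipette-tip box with clear lid, 89 x 126 x 59 mm; origin on its underside (bystander: leave where it is, within 30 mm).
- yellow_tip_box: pale box of yellow pipette tips with clear lid, 89 x 126 x 59 mm; origin on its underside (bystander: leave where it is, within 30 mm).
- tube_rack: grey 96-hole rack, 85 x 125 x 38 mm, on a black mat; origin on its underside (bystander: leave where it is, within 30 mm).
- white_tray: white open tray, 100 x 140 x 40 mm; origin on its underside (bystander: leave where it is, within 30 mm).
- pipette: black pipette lying flat, 26 mm high, reaching 115 mm to +y and 180 mm (thin nose) to -y of its origin; origin on its underside (bystander: leave where it is, within 30 mm).
Mind the look-alikes: they are no part of the job. Leave any pink look-alike of the coupler alone.

How it is judged:
By the outcome, as a careful person would: the job done as asked, in the order asked, and still so for the second after the job is handed in, while the arm keeps its last pose, push and grip.
It also fails if it takes over 53 s, if anything falls off the work surface, if the arm or the gripper's body presses on something with over 40 N, if the wrist force passes 120 N, or if a joint passes its speed limit or range.

## Working session

There is one attempt and no reset: what is moved stays moved. The work goes in short steps, Python scripts to look and compute and a shell command to move; the robot and the scene stay as the last step left them, time stands still between calls to the robot, and variables do not carry over. Pictures are saved under pics/ and viewed, at most 11 in all, crops included, and the job is handed in when it is done.

```bash
mkdir -p pics; cat > h.py <<'E'
import numpy as np,cv2
from plant import readout,cams,job
def shot(n,fn=None):
    d=cams.camera(n)
    if fn: cv2.imwrite('pics/'+fn,d['color'][:,:,::-1])
    return d
def ray(d,u,v):
    K=np.array(d['intrinsics']);V=np.array(d['view']);R=V[:3,:3];t=V[:3,3]
    r=R.T@np.linalg.solve(K,[u,v,1.]);return -R.T@t,r/np.linalg.norm(r)
def plane(d,u,v,z):
    o,r=ray(d,u,v);return o+r*(z-o[2])/r[2]
def proj(d,p):
    V=np.array(d['view']);q=np.array(d['intrinsics'])@(V[:3,:3]@np.array(p)+V[:3,3]);return q[:2]/q[2]
def tri(d1,a,d2,b):
    o,r=ray(d1,*a);p,s=ray(d2,*b);A=np.stack([r,-s],1);k=np.linalg.lstsq(A,p-o,rcond=None)[0]
    x=o+r*k[0];y=p+s*k[1];return (x+y)/2,np.linalg.norm(x-y)
E
python3 - <<'E'
from h import *
a=shot('scene');b=shot('top')
for d,n in((a,'s'),(b,'t')):
    cv2.imwrite(f'pics/{n}0.png',cv2.resize(d['color'][:,:,::-1],(768,576),interpolation=cv2.INTER_CUBIC))
    print(ray(d,256,192))
    import pickle;pickle.dump(d,open(n+'0.pkl','wb'))
print(readout.sense())
E
```

```text
(array([1.50707027, 0.07417807, 0.96513803]), array([-0.74592405, -0.07017263, -0.66232403]))
(array([ 0.37679523, -0.00671834,  1.53132689]), array([ 0.15454809,  0.00818643, -0.98795135]))
{'t': 0.1, 'joints': array([-1.32681501e+00,  2.59269918e-01,  1.53601088e+00,  1.53405633e-05,
        1.34802693e+00, -2.02790333e-01]), 'joint_vel': array([-1.08483499e-05, -1.19451320e-03, -2.97640867e-03, -3.85997062e-04,
        6.34491553e-04, -1.89757660e-04]), 'effort': array([ 9.41488652e-04, -4.46974289e+01, -2.91246486e+01, -3.46152956e-04,
        6.31097020e-03, -1.62552971e-05]), 'eef_pos': array([ 0.23752923, -0.49546683,  0.20734304]), 'orientation': array([-8.57512630e-04,  9.75152988e-01,  2.21530844e-01, -1.01825176e-05]), 'wrist_force': array([ 0.04382821, -0.6124935 ,  0.32430438]), 'wrist_torque': array([0.06268246, 0.01294258, 0.04826167]), 'grasp_force': 0.0, 'grip_width': 0.08548987120068519}
```

View pics/s0.png

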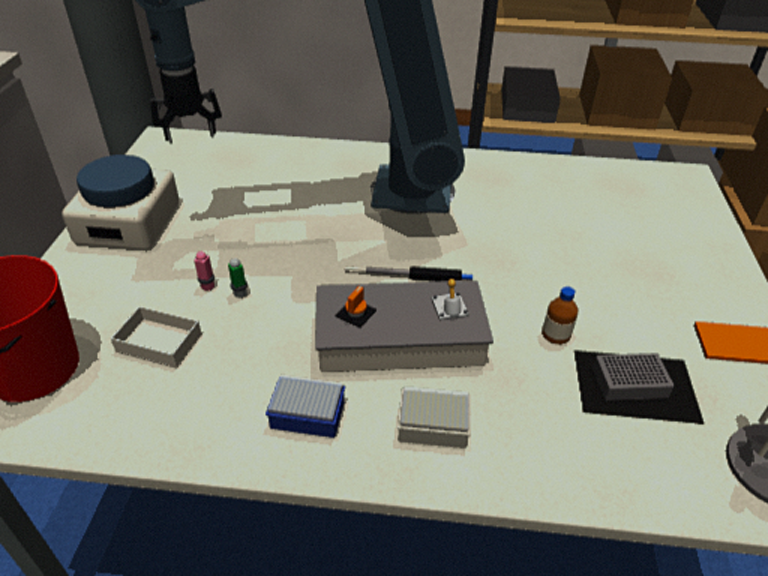

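View pics/t0.png

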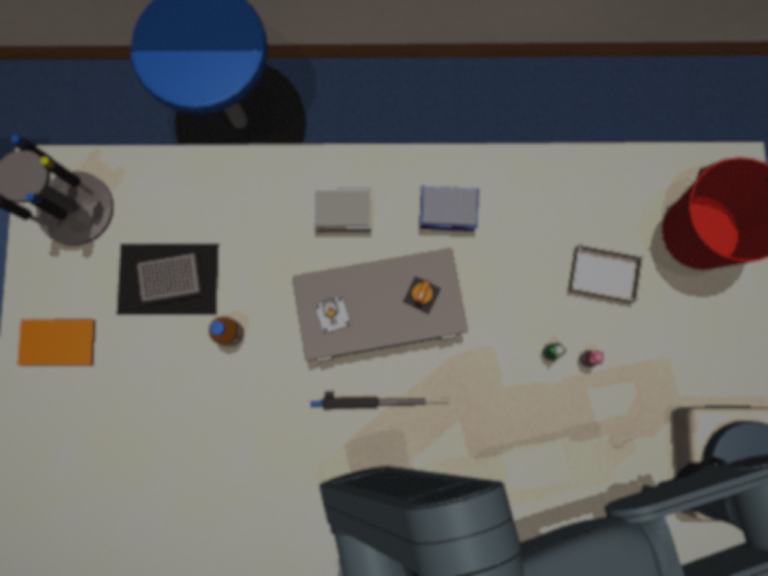

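The scene view (768-px scale) shows the green charger at (238,278) with the pink look-alike at (205,270), the orange cap at (357,303) and the nipple at (452,295). In the top view the charger is at (553,351), the cap at (422,292) and the nipple at (331,313). Next I'll enlarge these spots.

```bash
cat > crop.py <<'E'
from h import *
def montage(specs,fn,s=8,w=48,h=36):
    # specs: (d,u,v) center in native px
    t=[]
    for d,u,v in specs:
        u0,v0=int(u-w/2),int(v-h/2)
        c=d['color'][v0:v0+h,u0:u0+w,::-1]
        c=cv2.resize(c,None,fx=s,fy=s,interpolation=cv2.INTER_CUBIC)
        c=cv2.convertScaleAbs(c,alpha=1.5)
        for k in range(0,w,10): cv2.putText(c,str(u0+k),(k*s,8),0,.3,(255,0,255),1);cv2.line(c,(k*s,10),(k*s,14),(255,0,255))
        for k in range(0,h,10): cv2.putText(c,str(v0+k),(0,k*s+8),0,.3,(255,0,255),1)
        t.append(c)
    n=2
    cv2.imwrite(fn,np.vstack([np.hstack(t[i:i+n]) for i in range(0,len(t),n)]))
E
python3 - <<'E'
from crop import *
import pickle
a,b=[pickle.load(open(n+'0.pkl','rb')) for n in 'st']
montage([(a,152,183),(b,377,234),(a,238,203),(b,281,195),(a,301,199),(b,221,209)],'pics/c0.png',s=8,h=24)
def cen(d,lo,hi,box):
    h=cv2.cvtColor(d['color'],cv2.COLOR_RGB2HSV);m=cv2.inRange(h,lo,hi)
    k=np.zeros_like(m);x0,y0,x1,y1=box;k[y0:y1,x0:x1]=m[y0:y1,x0:x1]
    c=max(cv2.findContours(k,0,1)[0],key=cv2.contourArea)
    ys,xs=np.nonzero(k);return (xs.mean(),ys.mean()),cv2.boundingRect(c),cv2.minAreaRect(c)
for nm,lo,hi,ba,bb in [('green',(45,80,20),(85,255,255),(140,165,170,205),(355,220,390,245)),
   ('orange',(5,150,60),(18,255,255),(225,185,252,220),(265,180,295,210)),
   ('brass',(10,80,60),(30,255,255),(285,180,315,212),(208,195,235,225))]:
    A=cen(a,lo,hi,ba);B=cen(b,lo,hi,bb);print(nm,A,B,tri(a,A[0],b,B[0]))
# chest corners top z=.08
for p in [(293,276),(455,249),(466,332)]: print(plane(b,p[0]/1.5,p[1]/1.5,.08))
E
```

```text
green ((np.float64(157.66929133858267), np.float64(183.53543307086613)), (152, 176, 12, 16), ((157.5946044921875, 183.06756591796875), (15.782302856445312, 9.04194450378418), 80.53767395019531)) ((np.float64(367.0625), np.float64(234.65625)), (365, 231, 7, 8), ((367.1000061035156, 234.70001220703125), (7.602630138397217, 4.919349193572998), 63.43495178222656)) (array([ 0.4727458 , -0.34525119,  0.04669125]), np.float64(0.003880359148937931))
orange ((np.float64(236.90116279069767), np.float64(201.08139534883722)), (230, 191, 15, 18), ((237.0, 199.5), (17.0, 14.0), 90.0)) ((np.float64(281.13013698630135), np.float64(194.91780821917808)), (274, 188, 15, 15), ((281.2500305175781, 195.25001525878906), (13.435027122497559, 14.142135620117188), 45.0)) (array([ 0.58987046, -0.06973127,  0.10878509]), np.float64(0.004008142849316959))
brass ((np.float64(300.74), np.float64(191.12)), (298, 186, 6, 13), ((300.5, 192.0), (12.0, 5.0), 90.0)) ((np.float64(220.2173913043478), np.float64(208.3913043478261)), (218, 206, 5, 6), ((220.0, 208.5), (5.0, 4.0), 90.0)) (array([0.54642645, 0.11414804, 0.13048839]), np.float64(0.0036293547236984033))
[0.6297544  0.19547864 0.08      ]
[ 0.68621827 -0.14376387  0.08      ]
[ 0.51162697 -0.1634525   0.08      ]
```

View pics/c0.png

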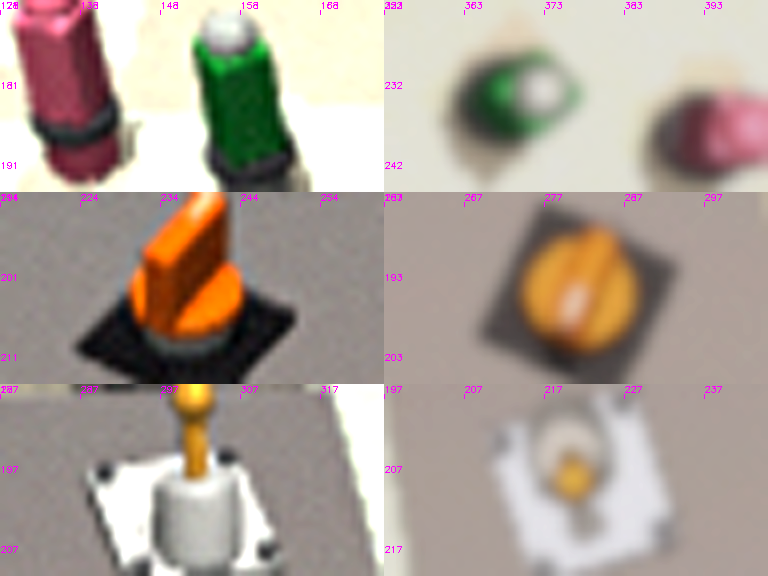

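The crops show the ball at scene ~(301,188.7) and top ~(220,208.3). The charger's button is at scene ~(156.3,174.6) and top ~(372.3,233.1). The wing tops and grip corners are readable, so I'll turn these into positions.

```bash
cat > m.py <<'E'
from h import *
import pickle
a,b=[pickle.load(open(n+'0.pkl','rb')) for n in 'st']
ps=lambda k,x,y:({0:(128,171),1:(214,191),2:(277,187)}[k][0]+x/8-.5,{0:171,1:191,2:187}[k]+(y-192*k)/8-.5)
pt=lambda k,x,y:({0:353,1:257,2:197}[k]+(x-384)/8-.5,{0:222,1:183,2:197}[k]+(y-192*k)/8-.5)
E
python3 - <<'E'
from m import *
np.set_printoptions(precision=4,suppress=True)
print('button',tri(a,ps(0,228,32),b,pt(0,541,92)))
print('grip top corners',[plane(a,*ps(0,*p),.084) for p in((196,45),(212,70),(269,60))])
print('pink',plane(a,*ps(0,85,165),.004))
B,g=tri(a,(301,188.7),b,pt(2,572,478));print('ball',B,g)
for z in(.09,.1,.105,.11): print('cyl top c',plane(b,*pt(2,568,440),z), plane(a,*ps(2,197,478),z))
print('plate',[plane(b,*pt(2,*p),.084) for p in((503,440),(623,400),(663,535),(545,568))])
o,r=ray(a,*ps(2,192,396));o,s=ray(a,*ps(2,197,470));n=np.cross(r,s);n/=np.linalg.norm(n)
for az in range(-45,46,15):
    t=np.radians(25);c=np.radians(az+180);print(az,n@[np.sin(t)*np.cos(c),np.sin(t)*np.sin(c),np.cos(t)])
print('wing ends',[tri(a,ps(1,*p),b,pt(1,*q)) for p,q in(((153,265),(601,237)),((215,200),(573,335)))])
print('disc',[plane(b,*pt(1,579,292),z) for z in(.09,.1,.11)],[plane(a,*ps(1,187,298),z) for z in(.09,.1,.11)])
E
```

```text
button (array([ 0.4745, -0.3484,  0.0866]), np.float64(0.0030781438049095515))
grip top corners [array([ 0.4813, -0.3583,  0.084 ]), array([ 0.4957, -0.3475,  0.084 ]), array([ 0.4867, -0.3269,  0.084 ])]
pink [ 0.4712 -0.4207  0.004 ]
ball [0.5458 0.1141 0.1394] 0.0036996544351869105
cyl top c [0.5666 0.1181 0.09  ] [0.5323 0.1202 0.09  ]
cyl top c [0.5653 0.1173 0.1   ] [0.5434 0.1197 0.1   ]
cyl top c [0.5646 0.1168 0.105 ] [0.549  0.1194 0.105 ]
cyl top c [0.564  0.1164 0.11  ] [0.5545 0.1191 0.11  ]
plate [array([0.5674, 0.1439, 0.084 ]), array([0.583 , 0.0974, 0.084 ]), array([0.5303, 0.0815, 0.084 ]), array([0.5176, 0.127 , 0.084 ])]
-45 -0.44155870808284975
-30 -0.36019240987245665
-15 -0.2627131390050419
0 -0.15576394669810756
15 -0.046633243665474514
30 0.05724189302819714
45 0.1487825444790134
wing ends [(array([ 0.6076, -0.0779,  0.1296]), np.float64(0.0011924520972798058)), (array([ 0.57  , -0.0638,  0.1297]), np.float64(0.0075538246342557736))]
disc [array([ 0.5926, -0.0718,  0.09  ]), array([ 0.5911, -0.0713,  0.1   ]), array([ 0.5897, -0.0709,  0.11  ])] [array([ 0.5813, -0.0692,  0.09  ]), array([ 0.5919, -0.0676,  0.1   ]), array([ 0.6024, -0.066 ,  0.11  ])]
```

Estimates so far:

| Item | Position or angle |
|---|---|
| Vent cap | (0.591, -0.070), wing at about -19.5° |
| Ball | (0.546, 0.114, 0.139), leaning at about 17° azimuth towards -y |
| Charger | (0.475, -0.347), flats at about 27° |

Moving above the cap.

```bash
python3 -m pendant '[[7,8.5,0,0,0,-22,1],[7,8.5,0,0,0,-22,1],[7,8.5,0,0,0,-22,1],[7,8.5,0,0,0,-22,1],[14.14,17,-0.7,0,0,-45,1],[14.14,17,-0.7,0,0,-45,1],[14.14,17,-0.7,0,0,-45,1],[14.14,17,-0.7,0,0,-45,1],[14.14,17,-0.7,0,0,-45,1],[14.14,17,-0.7,0,0,-45,1]]' 30; python3 -c "
from h import *
s=readout.sense();print(s['t'],s['eef_pos'],s['orientation'],s['joints'])"
```

```text
t: 0.93
eef_pos: [0.491, -0.1905, 0.1973]
orientation: [-0.0, 0.986, -0.169, -0.0]
wrist_force: [1.8, -0.9, -0.3]
grip_width: 0.0853
grasp_force: 0.0
0.9333 [ 0.49095136 -0.19049349  0.19732825] [-8.66720751e-05  9.85651735e-01 -1.68791590e-01 -2.20802350e-04] [-5.82098699e-01  2.24592350e-01  1.60691864e+00 -1.88684618e-05
  1.31055572e+00  1.32790958e+00]
```

```bash
python3 -m pendant '[[2,2.4,-0.2,0,0,0,0.7],[4,4.8,-0.3,0,0,0,0.7],[4,4.8,-0.3,0,0,0,0.7],[4,4.8,-0.3,0,0,0,0.7],[4,4.8,-0.3,0,0,0,0.7],[4,4.8,-0.3,0,0,0,0.7]]'; python3 - <<'E'
from h import *
from crop import montage
a=shot('scene');b=shot('top')
s=readout.sense();print(s['t'],s['eef_pos'],s['orientation'])
g=s['eef_pos']
print(proj(a,[.591,-.07,.131]),proj(b,[.591,-.07,.131]),proj(a,g),proj(b,g))
montage([(a,238,195),(b,281,195)],'pics/c1.png',h=48)
E
```

```text
t: 1.43
eef_pos: [0.5904, -0.0707, 0.1891]
orientation: [-0.0, 0.986, -0.167, -0.001]
wrist_force: [-0.0, 0.1, -0.5]
grip_width: 0.0602
grasp_force: 0.0
1.5333 [ 0.58951754 -0.07277614  0.18963391] [ 2.21110581e-04  9.85721534e-01 -1.68382029e-01 -7.07189304e-04]
[235.97038806 195.65346237] [280.87970425 193.5232563 ] [234.78556045 179.69735003] [282.7355441  190.95414716]
```

View pics/c1.png

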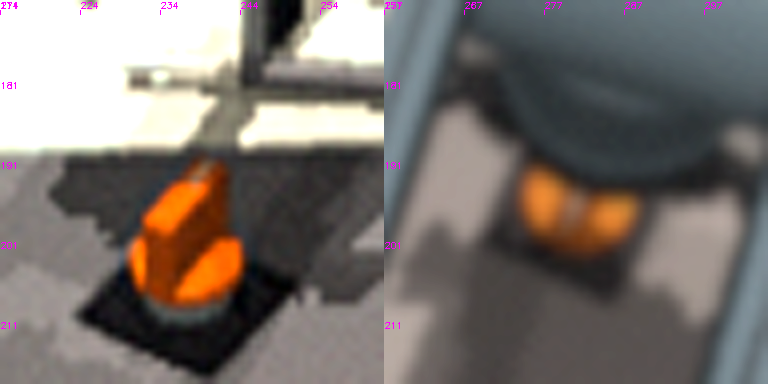

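The crop shows the wing top at about (237,195) in the scene view, within a pixel or so of the prediction, with the fingers straddling it. Descending, closing and turning.

```bash
python3 -m pendant '[[0,0.04,-1.3,0,0,0,0.7],[0,0.04,-2.5,0,0,0,0.7],[0,0.04,-3.0,0,0,0,0.7],[0,0.04,-3.0,0,0,0,0.7],[0,0.04,-3.0,0,0,0,0],[0,0.04,-3.0,0,0,0,0],[0,0.04,-3.0,0,0,0,0],[0,0.04,-3.0,0,0,0,0],[0,0.04,-3.0,0,0,0,0],[0,0.04,-3.0,0,0,0,0]]' 50
```

```text
t: 2.37
eef_pos: [0.5906, -0.0715, 0.1159]
orientation: [0.0, 0.986, -0.168, 0.001]
wrist_force: [0.3, -0.4, -0.3]
grip_width: 0.0007
grasp_force: 0.0
```

The fingers closed on nothing, so I'm looking again.

```bash
python3 - <<'E'
from h import *
from crop import montage
a=shot('scene');b=shot('top')
s=readout.sense();g=s['eef_pos'];print(s['t'],g,s['grip_width'])
print(proj(a,g),proj(b,g),proj(a,g-[0,0,.008]))
montage([(a,238,190),(b,281,195)],'pics/c2.png',h=48)
E
```

```text
2.4667 [ 0.59040264 -0.0713203   0.11550021] 0.000343762129526498
[235.62357795 199.4229356 ] [281.09288978 194.48710546] [235.66179299 201.43401395]
```

View pics/c2.png

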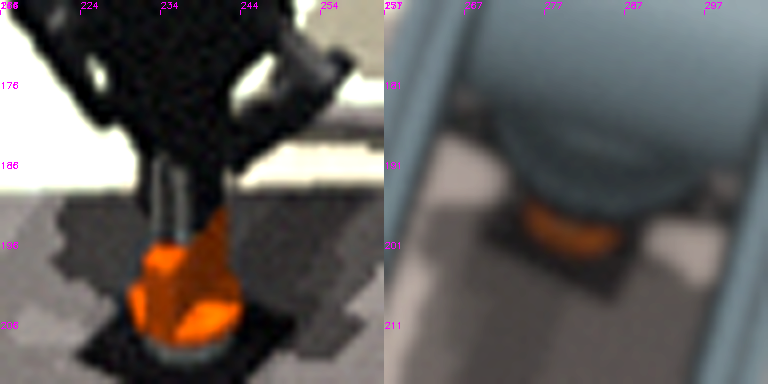

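The crop shows the shut fingers hidden behind the wing's right face, so the pads aren't where I expected. I'll open in place and look at a wider crop.

```bash
python3 -m pendant '[[0,0,0,0,0,0,0.7],[0,0,0,0,0,0,0.7],[0,0,0,0,0,0,0.7],[0,0,0,0,0,0,0.7]]'; python3 - <<'E'
from h import *
from crop import montage
a=shot('scene')
s=readout.sense();g=s['eef_pos'];print(s['t'],g,s['grip_width'])
R=np.array([np.cos(np.radians(70.5)),np.sin(np.radians(70.5)),0])
for k in(-.03,0,.03): print(proj(a,g+R*k),proj(a,g+R*k-[0,0,.008]))
montage([(a,238,185)],'pics/c3.png',w=96,h=70) if 0 else None
c=a['color'][150:222,190:286,::-1];c=cv2.convertScaleAbs(cv2.resize(c,None,fx=8,fy=8,interpolation=cv2.INTER_CUBIC),alpha=1.8,beta=15)
for k in(-.03,0,.03):
  u,v=proj(a,g+R*k-[0,0,.008]);cv2.circle(c,(int((u-190+.5)*8),int((v-150+.5)*8)),4,(255,0,255),-1)
cv2.imwrite('pics/c3.png',c)
E
```

```text
t: 2.8
eef_pos: [0.5902, -0.0713, 0.1151]
orientation: [-0.0, 0.986, -0.168, -0.0]
wrist_force: [1.5, -0.0, 0.4]
grip_width: 0.0484
grasp_force: 0.0
2.85 [ 0.59020324 -0.07135215  0.11506535] 0.05548909522847681
[226.60166335 196.37559395] [226.67743393 198.38385868]
[235.6247066  199.48603124] [235.66290354 201.4961417 ]
[244.78407123 202.64346144] [244.78354874 204.65524529]
```

View pics/c3.png

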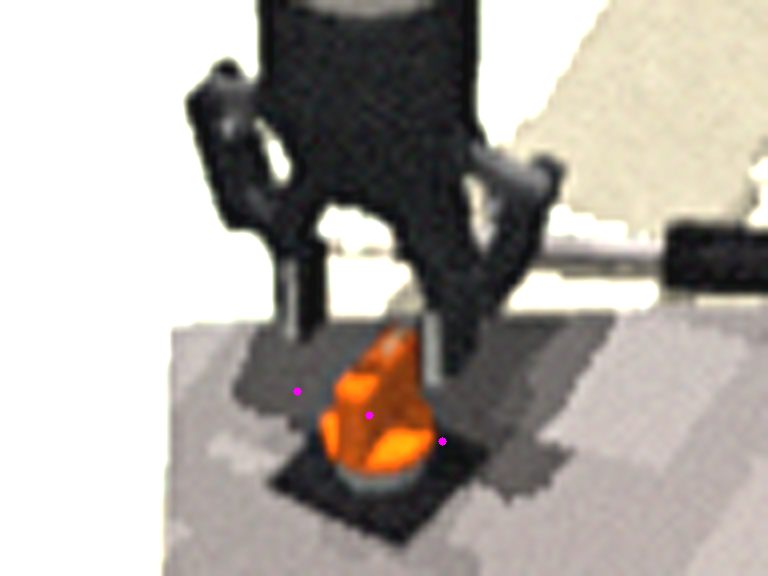

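The open fingers straddle the wing at about (290,330) and (430,385), but sit ~5 px above the predicted tips (magenta). Either the readout or the calibration is off by ~20 mm, so I'm checking with known points.

```bash
python3 - <<'E'
from m import *
print('base',proj(a,[0,0,0])*1.5,proj(b,[0,0,0])*1.5)
y=np.array([np.cos(np.radians(-64.4)),np.sin(np.radians(-64.4)),0]);g=np.array([.2375,-.4955,.2073+.005])
for k in(-.045,.045): print(proj(a,g+y*k)*1.5,proj(b,g+y*k)*1.5)
print('chest corners scene',[plane(a,u/1.5,v/1.5,.08) for u,v in((316,286),(317,347),(488,344),(478,283))])
print('chest corners top',[plane(b,u/1.5,v/1.5,.08) for u,v in((293,276),(455,249),(466,332),(307,358))])
print('bench',[plane(a,u/1.5,v/1.5,.0) for u,v in((318,368),(487,363))])
for k in (a,b): print(k['intrinsics'])
E
```

```text
base [410.93727569 188.04598103] [387.3394514  583.17654257]
[212.06642742 146.37019342] [638.41211549 486.92771333]
[172.15510981 152.31013203] [682.09127545 464.81916354]
chest corners scene [array([ 0.52215408, -0.1600858 ,  0.08      ]), array([ 0.69223277, -0.12590142,  0.08      ]), array([0.64395612, 0.19324715, 0.08      ]), array([0.46906984, 0.17419738, 0.08      ])]
chest corners top [array([0.6297544 , 0.19547864, 0.08      ]), array([ 0.68621827, -0.14376387,  0.08      ]), array([ 0.51162697, -0.1634525 ,  0.08      ]), array([0.45884617, 0.16358213, 0.08      ])]
bench [array([ 0.67428475, -0.13147379,  0.        ]), array([0.61905496, 0.20146597, 0.        ])]
[[430.23401923   0.         255.5145981 ]
 [  0.         430.23401923 194.7646626 ]
 [  0.           0.           1.        ]]
[[470.40224745   0.         255.35882693]
 [  0.         470.40224745 192.70417878]
 [  0.           0.           1.        ]]
```

Everything on the gripper appears ~18 mm higher than modelled, and this holds at the start pose too. So the fingertips most likely closed just over the wing. The open fingers have ~15 mm of room, so I'll descend 12 mm and close gently.

```bash
python3 -m pendant '[[0,0,-0.2,0,0,0,0.6],[0,0,-0.4,0,0,0,0.6],[0,0,-0.5,0,0,0,0.4],[0,0,-0.5,0,0,0,0.2],[0,0,-0.5,0,0,0,0],[0,0,-0.5,0,0,0,0],[0,0,-0.5,0,0,0,0],[0,0,-0.5,0,0,0,0]]' 40
```

```text
t: 3.52
eef_pos: [0.5902, -0.0706, 0.1024]
orientation: [-0.001, 0.986, -0.168, -0.0]
wrist_force: [1.1, 4.8, -2.6]
grip_width: 0.0119
grasp_force: 42.5
```

Gripped. Turning anticlockwise.

```bash
python3 -m pendant '[[0,0,0,0,0,6,0],[0,0,0,0,0,12,0],[0,0,0,0,0,18,0],[0,0,0,0,0,24,0],[0,0,0,0,0,30,0],[0,0,0,0,0,36,0],[0,0,0,0,0,42,0],[0,0,0,0,0,48,0],[0,0,0,0,0,54,0],[0,0,0,0,0,60,0]]' 60;  python3 -c "
from h import *
s=readout.sense();print(s['wrist_torque'],s['joints'])"
```

```text
t: 4.35
eef_pos: [0.5903, -0.0708, 0.1025]
orientation: [-0.0, 0.937, 0.349, 0.0]
wrist_force: [1.4, 4.7, -2.5]
grip_width: 0.0111
grasp_force: 63.0
[ 0.62771969 -0.25738227 -0.05383314] [-3.07300890e-01  4.24121131e-01  1.56726130e+00  9.07567639e-04
  1.15033940e+00  5.49277354e-01]
```

Torque shows the cap's 0.06 N m drag. Continuing to the stop.

```bash
python3 -m pendant '[[0,0,0,0,0,5,0],[0,0,0,0,0,10,0],[0,0,0,0,0,15,0],[0,0,0,0,0,17,0],[0,0,0,0,0,17,0]]' ;  python3 -c "
from h import *
s=readout.sense();print(s['wrist_torque'])"
python3 -m pendant '[[0,0,0,0,0,3,0],[0,0,0,0,0,5,0],[0,0,0,0,0,5,0]]' ;  python3 -c "
from h import *
s=readout.sense();print(s['wrist_torque'])"
```

```text
t: 4.77
eef_pos: [0.5903, -0.0708, 0.1025]
orientation: [-0.0, 0.876, 0.482, 0.0]
wrist_force: [2.1, 3.2, -3.4]
grip_width: 0.0113
grasp_force: 63.0
[ 0.74286501 -0.33322672  0.0992597 ]
t: 5.02
eef_pos: [0.5904, -0.0708, 0.1025]
orientation: [-0.0, 0.855, 0.519, 0.0]
wrist_force: [2.8, 5.5, -3.7]
grip_width: 0.011
grasp_force: 65.7
[ 0.84346485 -0.38814324 -0.99145418]
```

The torque jumped to -0.99 N m, so the cap is on its stop after 82°. Releasing, lifting and going above the charger.

```bash
python3 -m pendant '[[0,0,0,0,0,0,0.6],[0,0,0,0,0,0,0.6],[0,0,0,0,0,0,0.6],[0,0,1.5,0,0,0,1],[0,0,3,0,0,0,1],[-0.5,-1.5,3,0,0,7,1],[-1,-3,3,0,0,14,1],[-2,-4.5,3,0,0,21,1],[-2.5,-6,3,0,0,28,1],[-3,-7.5,3,0,0,35,1]]' ; python3 -m pendant '[[-0.7,-1.5,0,0,0,7,1],[-1.4,-3,0,0,0,14,1],[-1.64,-3.55,0,0,0,20,1],[-1.64,-3.55,0,0,0,20,1],[-1.64,-3.55,0,0,0,20,1],[-1.64,-3.55,0,0,0,20,1]]'
python3 - <<'E'
from h import *
a=shot('scene');b=shot('top')
s=readout.sense();g=s['eef_pos'];print(s['t'],g,s['orientation'],s['grip_width'])
def crop(d,u0,v0,w,h):
    c=d['color'][v0:v0+h,u0:u0+w,::-1];return cv2.convertScaleAbs(cv2.resize(c,None,fx=8,fy=8,interpolation=cv2.INTER_CUBIC),alpha=1.6,beta=10)
cv2.imwrite('pics/c4.png',np.hstack([crop(a,128,140,50,60),crop(b,350,205,50,60)]))
print('capscene',cv2.minAreaRect(max(cv2.findContours(cv2.inRange(cv2.cvtColor(a['color'],cv2.COLOR_RGB2HSV),(5,150,60),(18,255,255))[185:220,225:252],0,1)[0],key=cv2.contourArea)))
print(proj(a,[.4745,-.347,.096]),proj(b,[.4745,-.347,.096]),proj(a,g),proj(b,g))
E
```

```text
t: 5.85
eef_pos: [0.5175, -0.2508, 0.1784]
orientation: [0.001, 0.667, 0.745, -0.0]
wrist_force: [1.0, -0.5, 1.8]
grip_width: 0.0855
grasp_force: 0.0
t: 6.35
eef_pos: [0.4778, -0.3375, 0.1778]
orientation: [0.0, 0.531, 0.847, 0.0]
wrist_force: [-0.5, 0.8, 0.3]
grip_width: 0.0852
grasp_force: 0.0
6.45 [ 0.47824474 -0.33669355  0.1778136 ] [2.63688162e-05 5.30070415e-01 8.47953625e-01 6.40290717e-05] 0.08546030407921955
capscene ((12.257426261901855, 14.925743103027344), (14.030025482177734, 16.915632247924805), 5.710592269897461)
[155.51807294 172.16789793] [371.902808   232.89422079] [154.76907952 152.36940391] [374.95042215 229.63812432]
```

View pics/c4.png

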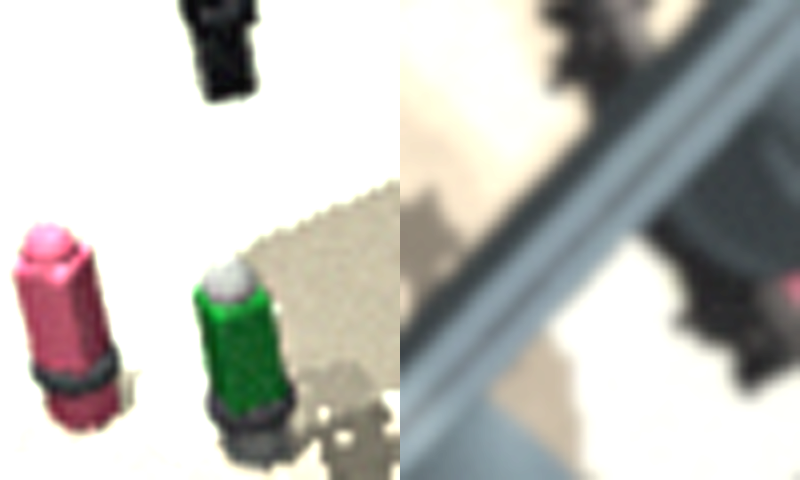

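The crop shows the green charger's button at about scene (156.3,174), the pink one clearly apart, and the near fingertip at scene (156.5,152). I'll correct, go partly down, and measure both fingertips numerically.

```bash
python3 -m pendant '[[-0.15,-0.33,-0.5,0,0,6,1],[-0.15,-0.33,-1,0,0,6,1],[-0.15,-0.33,-1,0,0,6,1],[-0.15,-0.33,-1,0,0,6,1]]'
python3 - <<'E'
from h import *
a=shot('scene');s=readout.sense();g=s['eef_pos'];print(g)
h=cv2.cvtColor(a['color'],cv2.COLOR_RGB2GRAY)
for v in range(138,186): print(v,''.join('#' if x<45 else '+' if x<80 else '.' for x in h[v,130:190]))
w=np.array([np.cos(np.radians(32)),np.sin(np.radians(32)),0])
for k in(-.045,0,.045): print(proj(a,g+w*k+[0,0,.005]))
E
```

```text
t: 6.78
eef_pos: [0.4742, -0.3446, 0.1522]
orientation: [-0.001, 0.485, 0.875, 0.0]
wrist_force: [0.0, -0.1, -0.1]
grip_width: 0.0848
grasp_force: 0.0
[ 0.47455391 -0.34511533  0.15296422]
138 ...............+##############..............................
139 ...............+##############..............................
140 ................##############..............................
141 ................+#############+.............................
142 ....................+####+.###+.............................
143 .....................###...+###.............................
144 .....................###+..####.............................
145 .....................+#########.............................
146 .....................+#########+............................
147 ......................#########+............................
148 ......................+########.............................
149 .......................#######..............................
150 .......................#######..............................
151 .......................+######..............................
1
[... 1592 characters left out ...]
+#.............................
177 .++++++###+...........+++..+++#+............................
178 .++++++###+............+++++++##............................
179 .+++++++###............#++++####+...........................
180 ..++++++###............#########+...........................
181 ..++++++###+...........+########+...........................
182 ..++++++###+...........+#########...........................
183 ..++++++####............#########...........................
184 ..+++++++###+...........#########...........................
185 ..+++++++####...........#########+..........................
[149.43864919 148.86853839]
[153.34453117 156.64338044]
[157.43007198 164.77584186]
```

The near fingertip is at (157,157.5), again ~20-25 mm higher than modelled, so the offset is consistent. I'll descend to a reading of ~0.028 and close.

```bash
python3 -m pendant '[[0,0,-1.2,0,0,0,1],[0,0,-2.4,0,0,0,1],[0,0,-3.6,0,0,0,1],[0,0,-4.6,0,0,0,1],[0,0,-5,0,0,0,1],[0,0,-5,0,0,0,1]]'; python3 - <<'E'
from h import *
a=shot('scene');s=readout.sense();g=s['eef_pos'];print(g,s['wrist_force'])
h=cv2.cvtColor(a['color'],cv2.COLOR_RGB2HSV)
for v in range(160,204):
  print(v,''.join('#' if x[2]<45 and not(45<x[0]<85 and x[1]>100) else 'g' if 45<x[0]<85 and x[1]>100 else '+' if x[2]<90 else '.' for x in h[v,130:190]))
E
```

```text
t: 7.33
eef_pos: [0.4732, -0.3446, 0.0258]
orientation: [-0.002, 0.485, 0.875, 0.001]
wrist_force: [-0.9, -0.5, -0.6]
grip_width: 0.0857
grasp_force: 0.0
[ 0.47413965 -0.34570884  0.02766123] [-0.6018481   0.3632824   0.16993881]
160 ..................+#############+...........................
161 ..................+##############...........................
162 ...................####g#########...........................
163 ....................#######+++###...........................
164 ....................+######+++###...........................
165 ....................+#######+++##+..........................
166 .....................#######++++##..........................
167 .....................#######+.++##+.........................
168 .....................########++###+.........................
169 .....................+#############.........................
170 .....................+#############+........................
171 ......................#############+........................
172 .........+............#############+........................
173 ........++...........
[... 1289 characters left out ...]
+..............+#######+++++++++..................
194 ..........................+###+++#++++++++..................
195 ..........................++++++++++++++++..................
196 ..........................+++++++++++++++++.................
197 ...........................+++++++++++++++..................
198 ...............................+++++++++++..................
199 .................................+++.+++++++................
200 ...................................+.++++++++...............
201 ...................................++++++++++...............
202 ..................................+++++++++++...............
203 ....................................++++++++................
```

The charger is between the fingers, and the near fingertip is level with roughly mid-grip. I'll go 6 mm lower, nudge sideways and close.

```bash
python3 -m pendant '[[0.04,-0.08,-0.25,0,0,0,1],[0.04,-0.08,-0.25,0,0,0,0.5],[0.04,-0.08,-0.25,0,0,0,0.2],[0.04,-0.08,-0.25,0,0,0,0],[0.04,-0.08,-0.25,0,0,0,0],[0.04,-0.08,-0.25,0,0,0,0],[0.04,-0.08,-0.25,0,0,0,0],[0.04,-0.08,-0.25,0,0,0,0]]' 60; python3 -m pendant '[[0,0,0,0,0,0,0],[0,0,0,0,0,0,0],[0,0,1,0,0,0,0],[0,0,2,0,0,0,0],[0,0,3,0,0,0,0],[0,0,3,0,0,0,0],[0,0,3,0,0,0,0]]' 100; python3 - <<'E'
from h import *
a=shot('scene');s=readout.sense();print(s['eef_pos'],s['orientation'])
c=a['color'][125:200,115:215,::-1];cv2.imwrite('pics/c5.png',cv2.convertScaleAbs(cv2.resize(c,None,fx=8,fy=8,interpolation=cv2.INTER_CUBIC),alpha=1.6,beta=10))
E
```

```text
t: 8.05
eef_pos: [0.4755, -0.3486, 0.0224]
orientation: [0.001, 0.485, 0.875, -0.0]
wrist_force: [-0.1, -0.2, 6.3]
grip_width: 0.0251
grasp_force: 59.5
t: 8.63
eef_pos: [0.4755, -0.3486, 0.0972]
orientation: [0.001, 0.485, 0.875, -0.0]
wrist_force: [-0.4, 0.1, -4.7]
grip_width: 0.0247
grasp_force: 98.5
[ 0.47451287 -0.34762748  0.0956173 ] [-4.82147235e-04  4.84942373e-01  8.74545963e-01  1.48055032e-04]
```

View pics/c5.png

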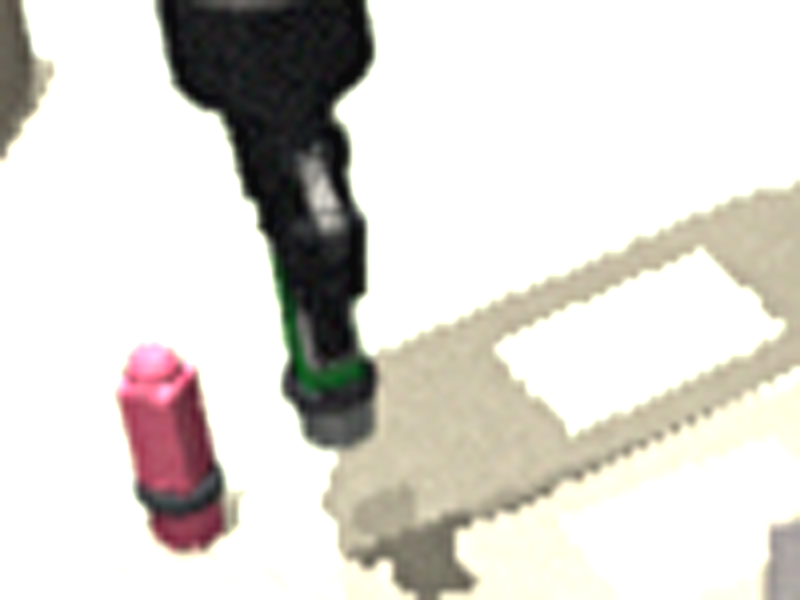

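The charger is held straight and lifted; the mouth is visible at (338,425) in the crop and the pink one is untouched. With the foot on the bench the reading was z=0.0224, so coupler_seat lies ~8 mm ahead of the reported TCP. Moving to a tilted standoff above the nipple.

```bash
python3 -m pendant '[[0,0,1.6,0,0,0,0],[0,0,3.2,0,0,0,0],[0,1.5,4.15,0,0,0,0],[0.3,3,4.15,0,0,0,0],[0.6,4.5,4.15,0,0,0,0],[0.9,6,4.15,0,0,0,0],[1.2,7.5,4.15,0,0,0,0],[1.4,9,4.15,0,0,0,0],[1.6,10.4,4.15,0,0,0,0],[1.72,11.5,4.15,0,0,0,0]]' ; python3 -m pendant '[[0,1.5,0,1.5,-5,0,0],[0,3,0,3,-10,0,0],[0,4.5,0,4.5,-15,0,0],[0,5.8,0,6,-20,0,0],[0,6.7,0,7.3,-23.9,0,0],[0,6.7,0,7.3,-23.9,0,0],[0,6.7,0,7.3,-23.9,0,0],[0,6.7,0,7.3,-23.9,0,0]]'
python3 - <<'E'
from h import *
from scipy.spatial.transform import Rotation as R
a=shot('scene');b=shot('top');s=readout.sense();q=s['orientation'];print(s['eef_pos'],s['joints'])
z=R.from_quat(q[[1,2,3,0]]).as_matrix()[:,2];p=s['eef_pos'];print('axis',z)
for nm,f in(('H2',p+.0224*z),('H1',p+[0,0,.022]+.0444*z)): print(nm,'foot',f,proj(a,f),proj(b,f), 'flange', proj(a,f-.026*z))
print('ball',proj(a,[.546,.114,.139]))
def crop(d,u0,v0,w,h):
    c=d['color'][v0:v0+h,u0:u0+w,::-1];return cv2.convertScaleAbs(cv2.resize(c,None,fx=8,fy=8,interpolation=cv2.INTER_CUBIC),alpha=1.6,beta=10)
cv2.imwrite('pics/c6.png',np.hstack([crop(a,277,150,50,62),crop(b,197,170,50,62)]))
E
```

```text
t: 9.52
eef_pos: [0.5166, -0.0574, 0.1977]
orientation: [-0.002, 0.484, 0.875, -0.0]
wrist_force: [-0.0, 0.4, -3.0]
grip_width: 0.0245
grasp_force: 99.1
t: 10.18
eef_pos: [0.5175, 0.1066, 0.1989]
orientation: [0.149, 0.474, 0.854, 0.155]
wrist_force: [0.3, -0.1, -2.3]
grip_width: 0.025
grasp_force: 99.5
[0.5186974  0.1060075  0.19978839] [-0.14139839 -0.03520607  1.98558078  0.24897394  0.80833682 -0.83634532]
axis [ 0.4031571   0.12259607 -0.90688178]
H2 foot [0.52772812 0.10875365 0.17947423] [299.92373569 174.05939653] [219.9688734  212.78834369] flange [299.63916052 165.33721892]
H1 foot [0.53659758 0.11145077 0.18152283] [300.81881442 175.51139369] [219.00802316 209.65897963] flange [300.53797739 166.74074016]
ball [300.3240872  188.83753115]
```

View pics/c6.png

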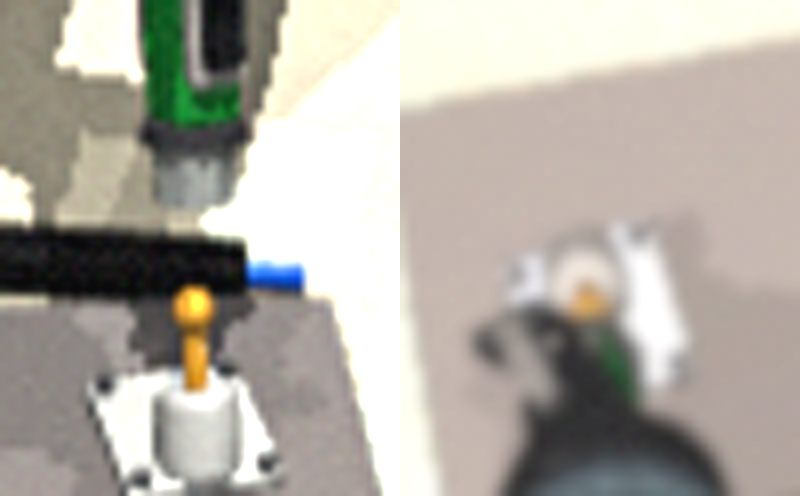

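The scene crop shows the mouth centre at about (300.3,174.4) and the ball at (300.6,187.9). In the top view the ball is still visible just past the rim, at (220.2,207-208). That fits seat = reading + 8 mm along the tool axis. Next I'll compute the ball offset.

```bash
python3 - <<'E'
from m import *
s=readout.sense();p=s['eef_pos'];z=np.array([.4032,.1226,-.9069])
for t in((219.97,208.25),(220.2,208.0)):
    B,g=tri(a,(300.56,187.9),b,t)
    d=B-(p+.0084*z);al=d@z;lat=d-al*z;print(B,g,'along',al,'lat',lat,lat/.025)
print(p)
E
```

```text
[0.54545669 0.11324336 0.14209193] 0.0023143099722381507 along 0.05560079787765151 lat [ 0.00095417 -0.00061064  0.00034587] [ 0.03816672 -0.02442556  0.01383487]
[0.54613206 0.11286887 0.14263421] 0.0030100361230050512 along 0.0553354071966279 lat [ 0.00173654 -0.00095259  0.00064746] [ 0.06946175 -0.03810363  0.02589848]
[0.5186974  0.1060075  0.19978839]
```

```bash
python3 -m pendant '[[0.35,0.08,-0.7,0,0,0,0],[0.63,0.15,-1.29,0,0,0,0],[0.63,0.15,-1.29,0,0,0,0],[0.63,0.15,-1.29,0,0,0,0]]' 110
python3 - <<'E'
from h import *
a=shot('scene');b=shot('top');s=readout.sense();print(s['t'],s['eef_pos'],s['wrist_force'],s['wrist_torque'])
def crop(d,u0,v0,w,h):
    c=d['color'][v0:v0+h,u0:u0+w,::-1];return cv2.convertScaleAbs(cv2.resize(c,None,fx=8,fy=8,interpolation=cv2.INTER_CUBIC),alpha=1.6,beta=10)
cv2.imwrite('pics/c7.png',np.hstack([crop(a,277,155,50,60),crop(b,197,170,50,60)]))
E
```

```text
t: 10.62
eef_pos: [0.5337, 0.11, 0.1668]
orientation: [0.149, 0.474, 0.854, 0.155]
wrist_force: [-0.0, 0.1, -2.2]
grip_width: 0.0248
grasp_force: 108.1
10.7167 [0.53427134 0.11008951 0.16839893] [-0.11299721 -0.31350059 -2.82922368] [-0.10774394  0.43348973 -0.05241344]
```

View pics/c7.png

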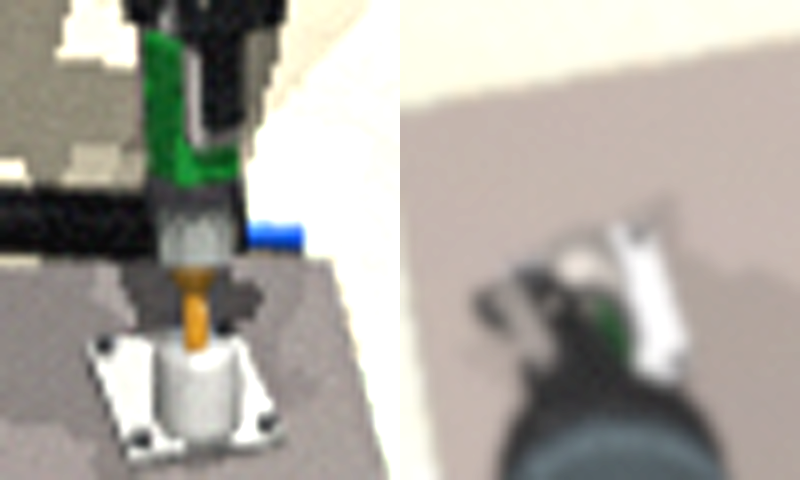

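The mouth now covers the ball's upper half and is centred within ~1 mm (skirt centre ~200, neck ~196 in the crop). Advancing along the axis in small steps, watching the force.

```bash
f(){ python3 -c "
from h import *
s=readout.sense();print('Fax',np.dot(s['wrist_force']+[0,0,2.5],[-.403,-.1226,.907]),s['wrist_force'],s['wrist_torque'])"; }
python3 -m pendant '[[0.06,0.02,-0.14,0,0,0,0],[0.1,0.03,-0.22,0,0,0,0],[0.1,0.03,-0.22,0,0,0,0]]'; f
python3 -m pendant '[[0.06,0.02,-0.14,0,0,0,0],[0.1,0.03,-0.22,0,0,0,0],[0.1,0.03,-0.22,0,0,0,0]]'; f
```

```text
t: 10.97
eef_pos: [0.5363, 0.1112, 0.1625]
orientation: [0.151, 0.473, 0.854, 0.155]
wrist_force: [-0.3, 0.0, -2.2]
grip_width: 0.0249
grasp_force: 108.5
Fax 0.4169808716669277 [-0.30704852  0.01305944 -2.17492679] [-0.27581082  0.45625524 -0.07188634]
t: 11.22
eef_pos: [0.5389, 0.1118, 0.157]
orientation: [0.151, 0.473, 0.854, 0.155]
wrist_force: [-2.8, -3.2, 0.8]
grip_width: 0.0249
grasp_force: 108.5
Fax 4.5415698428864895 [-2.81573128 -3.22795657  0.81982653] [-0.67270378  0.75082209 -0.23072017]
```

Contact shows a small sideways force towards -y, so I'm shifting 1.5 mm to -y while pressing on.

```bash
f(){ python3 -c "
from h import *
s=readout.sense();print('Fax',np.dot(s['wrist_force']+[0,0,2.5],[-.403,-.1226,.907]),s['wrist_force'],s['wrist_torque'])"; }
python3 -m pendant '[[0.03,-0.04,-0.07,0,0,0,0],[0.06,-0.04,-0.14,0,0,0,0],[0.06,-0.04,-0.14,0,0,0,0]]'; f
python3 -m pendant '[[0.03,0.01,-0.07,0,0,0,0],[0.06,0.02,-0.14,0,0,0,0],[0.06,0.02,-0.14,0,0,0,0]]'; f
```

```text
t: 11.47
eef_pos: [0.5402, 0.1111, 0.1528]
orientation: [0.15, 0.474, 0.854, 0.156]
wrist_force: [1.3, 0.1, -5.5]
grip_width: 0.0248
grasp_force: 108.4
Fax -3.271610461803765 [ 1.2973484   0.09494754 -5.51779326] [-0.27987485  0.41147452 -0.06428074]
t: 11.72
eef_pos: [0.5415, 0.1116, 0.149]
orientation: [0.15, 0.474, 0.854, 0.155]
wrist_force: [1.7, -0.9, -7.2]
grip_width: 0.0249
grasp_force: 108.9
Fax -4.830575943435412 [ 1.6587582  -0.87468975 -7.207093  ] [-0.56274056  0.37651054 -0.20748635]
```

The axial force turned to a pull, so the ball has snapped in. Pressing on.

```bash
f(){ python3 -c "
from h import *
s=readout.sense();print('Fax',np.dot(s['wrist_force']+[0,0,2.5],[-.403,-.1226,.907]),s['wrist_force'],s['wrist_torque'])"; }
for i in 1 2; do python3 -m pendant '[[0.03,0.01,-0.07,0,0,0,0],[0.06,0.02,-0.14,0,0,0,0],[0.06,0.02,-0.14,0,0,0,0]]'; f; done
```

```text
t: 11.97
eef_pos: [0.543, 0.1121, 0.1463]
orientation: [0.15, 0.473, 0.854, 0.155]
wrist_force: [-4.9, -3.5, 2.8]
grip_width: 0.0246
grasp_force: 110.0
Fax 7.199134596839406 [-4.91214901 -3.50038865  2.78157761] [-0.64309962  0.92472737 -0.2032554 ]
t: 12.22
eef_pos: [0.5444, 0.1126, 0.143]
orientation: [0.15, 0.473, 0.854, 0.155]
wrist_force: [-6.2, -3.5, 4.9]
grip_width: 0.0248
grasp_force: 110.2
Fax 9.594531855277783 [-6.17679381 -3.48890777  4.86223137] [-0.7108235   1.06964335 -0.19924727]
```

The force slope matches the nipple spring: about 5 mm in at 9.6 N. I'll push ~3 mm more and hold.

```bash
f(){ python3 -c "
from h import *
s=readout.sense();print('Fax',np.dot(s['wrist_force']+[0,0,2.5],[-.403,-.1226,.907]),s['wrist_force'],s['wrist_torque'])"; }
python3 -m pendant '[[0.05,0.015,-0.11,0,0,0,0],[0.05,0.015,-0.11,0,0,0,0],[0.05,0.015,-0.11,0,0,0,0],[0.05,0.015,-0.11,0,0,0,0]]'; f
python3 -m pendant '[[0,0,0,0,0,0,0],[0,0,0,0,0,0,0],[0,0,0,0,0,0,0],[0,0,0,0,0,0,0],[0,0,0,0,0,0,0],[0,0,0,0,0,0,0]]'; f
python3 - <<'E'
from h import *
a=shot('scene')
def crop(d,u0,v0,w,h):
    c=d['color'][v0:v0+h,u0:u0+w,::-1];return cv2.convertScaleAbs(cv2.resize(c,None,fx=7,fy=7,interpolation=cv2.INTER_CUBIC),alpha=1.6,beta=10)
cv2.imwrite('pics/c8.png',crop(a,220,150,110,70))
E
```

```text
t: 12.55
eef_pos: [0.5456, 0.1129, 0.1406]
orientation: [0.15, 0.473, 0.854, 0.155]
wrist_force: [-8.9, -4.5, 5.1]
grip_width: 0.025
grasp_force: 110.6
Fax 11.020084786646533 [-8.89548178 -4.52463537  5.08598162] [-0.76490433  1.15931598 -0.11037158]
t: 13.05
eef_pos: [0.5456, 0.1129, 0.1407]
orientation: [0.15, 0.473, 0.854, 0.155]
wrist_force: [-7.6, -4.8, 5.9]
grip_width: 0.025
grasp_force: 110.6
Fax 11.255748167065237 [-7.59603893 -4.78381626  5.8881462 ] [-0.75615727  1.13442491 -0.19717293]
```

View pics/c8.png

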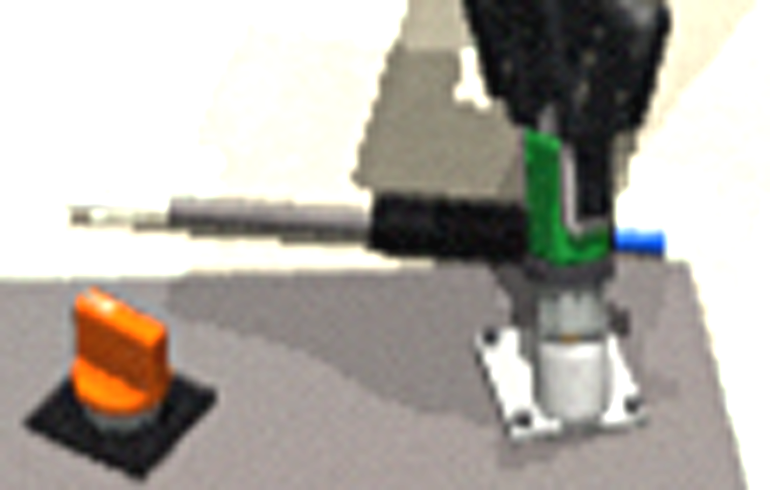

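The crop shows the cap's wing turned about 80°, near (120,340). The charger is seated with only a sliver of neck left above the cylinder, near (570,338). The axial force holds steady at ~11.3 N (about 7.5 mm down), so I'm handing in.

```bash
python3 -c "
from plant import job
print(job.hand_in())"
```

```text
the job is handed in; nothing more can be done
None
```

I handed the job in at about 13 s: the vent cap is open at its stop, and the charger is snapped on and still gripped, holding the nipple about 7.5 mm down (estimated from about 11 N of push); nothing else was touched that I could see, though I did not re-check every bystander.

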